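Open the airtight rice canister

ROBOT

A 6-joint arm with a two-finger parallel gripper is mounted at the origin on the work surface. World frame = base frame: x ahead of the robot, y to its left, z up, the work surface at z = 0. Lengths are in m, angles in rad, forces in N, time in s.
With the tool pointing down it reaches from about 0.375 to 0.9 m from the base axis. Payload 3.1 kg.
Tool frame: the origin (TCP) lies at the very end of the fingers, on their centre line; the grasp point (between the pads) lies 19 mm behind it; z points along the fingers, y is the direction in which the jaws open and shut (so a half turn about z gives the same grasp; the last joint's range is limited). The gripper opens to 85 mm and grips with 20 to 120 N. Pads are 22 mm wide; open, the fingers measure 114 mm over their backs; the gripper's body (76 mm by 85 mm) begins 54 mm behind the grasp point. The pads swing forward as they close: fully open they stand 13 mm farther back than shut.
Start: joints at [-1.492, 0.527, 1.433, -0, 1.181, -0.178], TCP at [0.159, -0.604, 0.231] pointing down, gripper open.
Joint ranges: [-3.08, 3.08], [-0.75, 2.2], [0.22, 2.44], [-1.43, 4.57], [0, 2.65], [-2.85, 2.85]. Speed limits (rad/s): [2.79, 2.79, 3.14, 3.14, 3.14, 3.14].

INTERFACE

Orientations are given as a unit quaternion [x, y, z, w].
In Python, from station import manip gives the robot as it stands. The module is installed in compiled form; this text tells all that it offers.
- The arm moves only by the tool send_rows, never from a script. Its argument "commands" is a list of rows, each an object with "delta_pos": the shift along the world's x, y, z in cm, a list of three; "yaw": the turn about the world's z in rad. A call has 1 to 10 rows; each row shifts and turns the pose as measured when the row begins; what a row does not reach is not made up. A row lasts 1/8 s, in which the tool goes at most 62.5 mm and 10.7 degrees, less where a joint would pass 70% of its speed; a pose out of reach is approached as far as the arm can. A call is refused whole if a number of a shift passes 6.25 or a number of a turn 0.188, either way. A call with a gripper value outside its range is refused whole. "grip" is the closure, from -1 (fully open) to 1 (shut), set as the call begins (left out, the last holds). The fingers move at their own pace and stop on an object; "force" is the grip in N (left out, the last holds). Time passes only in rows, so rows that do not move let the fingers close. It gives the time, the measured TCP pose, the force and the opening at its end, in the units of the state.
- manip.sense(): the state, without advancing time (a new reading comes with each control period).
- manip.snapshot(name): name is "scene" or "top"; returns the picture (420x560x3 uint8, blue, green, red); there is no depth.
- manip.get_calibration(name): a dict with "fx", "fy", "cx", "cy" (pixels), "world_to_cam" (4x4, takes a point from world to camera coordinates). Camera axes: x right, y down, z forward; pixel columns grow to the right and rows downward; lengths in m; the calibration is good to about 2 mm. A picture is of the moment at which its call begins. get_calibration takes no time and is no camera call.
- manip.sign_off(): hands the job in, once; it reports no verdict.
The state is a dict: "t": time; "q": joint angles; "qd": joint speeds; "tau": joint torques, N m; "tcp_pos": TCP position; "tool_rot": TCP orientation; "force": force on the tool from outside, world axes, zero at the start; "ft_torque": the same for the moment, N m; "finger_gap": opening from 0.0 (shut) to 1.0 (fully open).
Only numpy, scipy, OpenCV 4.12 (cv2) and the standard library are available. Lean on these libraries where they do the work, as an engineer would, in place of code of your own. Each camera call takes 0.05 s, during which the arm holds its last target. There are 200 camera calls.

TASK

Open the steel canister for refilling: first lift the fold-flat tab on its cap until it stands upright, then turn the cap anticlockwise by it, easing it up without forcing, until it comes free of its thread. Lay the cap gently, right way up, on the free part of the wooden board, and leave everything else where it stands.

Things in the scene. Friction and masses are not known exactly. Their poses are not given: they have to be found in the camera images.
- canister: Brushed-steel food canister, full and heavy, stands firm. Round, 170 mm diameter, shoulder 150 mm high, under a wide neck (66 mm diameter, rim 166 mm high) that is closed by the cap. Origin: centre of its underside, z up. Its yaw can not be told from its looks.
- cap_top (a point): Centre of the flat top face of the dark grey plastic screw cap, z along the cap's axis, -x along the folded tab. Cap: 86 mm diameter (too wide and smooth to grip), skirt open below, 26 mm from skirt edge to top face, about 140 g, loose part. Screwed on, its top is about 178 to 180 mm above the worktop.
- neck (a point): Centre of the neck's rim, 166 mm above the worktop. Three ramps hold three lugs of the cap; a sprung silicone seal pushes the cap up with 8 N. How tight it is varies: turned anticlockwise (from above) it climbs up to 2 mm; after 40 to 75 degrees the lugs are free (the seal lifts it 2 to 3 mm more); 14 degrees on they meet a firm stop and bind if pressed on it: ease back a little to lift.
- tab_hinge (a point): Middle of the tab's hinge pin, on the cap's axis, 5 mm above the cap's top face; axes as cap_top, the pin lies along y.
- tab_end (a point): Point in the middle of the tab's thickness, 30 mm from the hinge pin and 10 mm from the tab's free end. Tab: grey plastic bar, 40 mm from pin to free end, 24 mm wide (along y), 10 mm thick; folded it lies flat on the cap's top face, from the centre towards the cap's -x; its sides can be pinched. Its frame turns with the tab: x points from the free end to the pin.
- tab (a joint): Angle of the tab: 0 folded flat, 1.57 (its stop) upright. Its hinge is stiff enough to stay where it is left (0.05 Nm).
- board: Wooden chopping board 260 x 190 mm, 16 mm thick, fixed. Origin: centre of its underside, x along its length. A white bowl (86 mm diameter, 42 mm high) stands at its +x end.
- board_free (a point): Middle of the free part of the board, on its top face (16 mm above the worktop), 45 mm from the board's centre towards its -x end; axes as the board's.
- bowl: White bowl on the board, 86 mm diameter, 42 mm high. Bystander; origin: centre of its underside.
- jar_steel: Glass jar with steel lid, 72 mm diameter, 85 mm high. Bystander; origin: centre of its underside.
- jar_pink: Glass jar with pink lid, 80 mm diameter, 120 mm high. Bystander; origin: centre of its underside.
- onion: Red onion, 72 mm diameter, 76 mm high. Bystander; origin: centre of its underside.
- pear_a: Standing pear, 62 mm diameter, 100 mm high. Bystander; origin: centre of its underside.
- pear_b: Standing pear, 62 mm diameter, 100 mm high. Bystander; origin: centre of its underside.
- shaker: Steel pepper shaker between canister and board, 38 mm diameter, 70 mm high. Bystander; origin: centre of its underside.
- mug: Blue mug, 80 mm diameter, 90 mm high. Bystander; origin: centre of its underside.
- spoon: Wooden spoon, 240 mm long, lying along its x. Bystander.
There are look-alikes about, which are no part of the job. What is meant by the part that bears cap_top is not blue, and is the larger of those in its own colour. Leave any purple look-alike of the canister alone.

How it is judged:
By the outcome, as a careful person would: the job done as asked, in the order asked, and still so for the second after the job is handed in, with the robot touching nothing.
It also fails if it takes over 72 s, if anything falls off the work surface, if the arm or the gripper's body presses on something with over 40 N, if the wrist force passes 120 N, or if a joint passes its speed limit or range.

## Working session

There is one attempt and no reset: what is moved stays moved. The work goes in short steps, Python scripts to look and compute and a tool call to move; the robot and the scene stay as the last step left them, time stands still between calls to the robot, and variables do not carry over. Pictures are saved under pics/ and viewed, about 8 in all and at most 12, crops included, and the job is handed in when it is done.

Besides the shell and the picture viewer there is one more tool, called after "Request:" as name(argument=value, ...), one argument or row to a line, values as JSON. send_rows: Moves the arm, as the interface text tells. Its arguments: {"type":"object","properties":{"commands":{"type":"array","items":{"type":"object","properties":{"delta_pos":{"type":"array","items":{"type":"number"}},"yaw":{"type":"number"}}}},"grip":{"type":"number"},"force":{"type":"number"}},"required":["commands"]}

```bash
mkdir -p pics; python3 - <<'E'
from station import manip
import cv2,numpy as np
for n in("scene","top"):
    cv2.imwrite(f"pics/{n}0.png",manip.snapshot(n)); c=manip.get_calibration(n)
    print(n,c["fx"],c["fy"],c["cx"],c["cy"],np.round(c["world_to_cam"],4).tolist())
print(manip.sense())
E
```

```text
scene 443.623380941526 443.623380941526 280.5946287409848 218.04793896612964 [[0.0933, 0.9956, -0.0033, -0.0317], [0.8236, -0.0791, -0.5617, -0.344], [-0.5595, 0.0497, -0.8274, 1.5579], [0.0, 0.0, 0.0, 1.0]]
top 439.5180393911125 439.5180393911125 287.20492647507905 198.96795832694843 [[0.0239, -0.9996, -0.0145, -0.033], [-0.9909, -0.0217, -0.1331, 0.5275], [0.1327, 0.0175, -0.991, 1.4565], [0.0, 0.0, 0.0, 1.0]]
{'t': 0.1, 'q': array([-1.49248523e+00,  5.28382129e-01,  1.43380871e+00,  1.04152059e-05,
        1.18140459e+00, -1.78492801e-01]), 'qd': array([ 0.00068027, -0.00225312, -0.00389789, -0.00185756,  0.00114904,
       -0.00023786]), 'tau': array([ 3.62812152e-04, -4.43301952e+01, -1.78586447e+01, -2.66443240e-04,
        3.85653373e-03,  8.37596701e-06]), 'tcp_pos': array([ 0.15872709, -0.60382361,  0.23041501]), 'tool_rot': array([ 9.91767546e-01,  1.28047380e-01,  5.49491715e-05, -9.99891355e-04]), 'force': array([-0.05046274,  0.25949462, -0.08481357]), 'ft_torque': array([0.03324431, 0.04497092, 0.02529105]), 'finger_gap': 1.0030977898966245}
```

View pics/scene0.png

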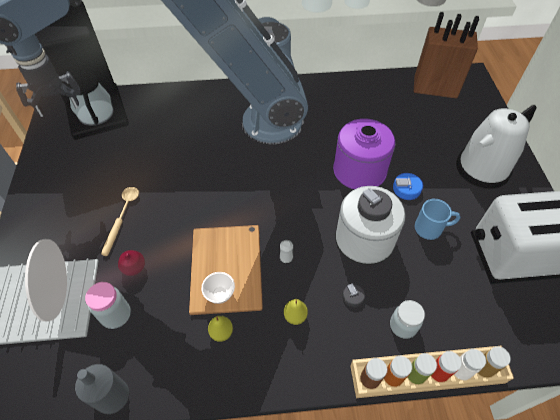

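View pics/top0.png

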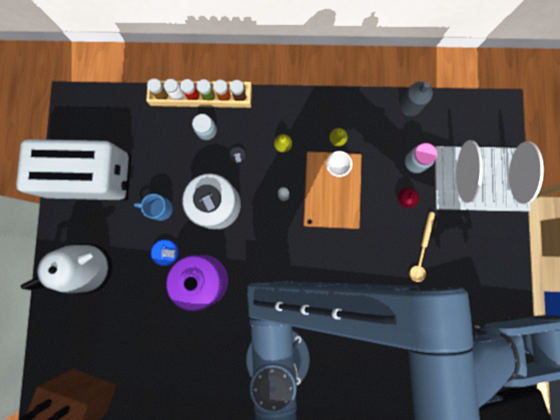

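Candidates for the cap are the dark grey cap on the steel canister (scene 375,204), the small grey cap on the table (353,295), the blue cap (408,186) and the bare neck of the purple canister (368,132). I choose the larger grey one, on the steel canister, and will check it in a close crop.

```bash
cat > h.py <<'E'
from station import manip
import cv2,numpy as np
def px2w(n,u,v,z):
    c=manip.get_calibration(n);T=np.array(c["world_to_cam"]);R,t=T[:3,:3],T[:3,3]
    o=-R.T@t; d=R.T@np.array([(u-c["cx"])/c["fx"],(v-c["cy"])/c["fy"],1]); return o+d*(z-o[2])/d[2]
def w2px(n,p):
    c=manip.get_calibration(n);T=np.array(c["world_to_cam"]);q=T[:3,:3]@np.array(p)+T[:3,3]
    return c["fx"]*q[0]/q[2]+c["cx"],c["fy"]*q[1]/q[2]+c["cy"]
def crop(img,u,v,w,h,s):
    return cv2.resize(img[v:v+h,u:u+w],None,fx=s,fy=s,interpolation=cv2.INTER_CUBIC)
E
python3 - <<'E'
from h import *
a=cv2.imread("pics/scene0.png");b=cv2.imread("pics/top0.png")
cv2.imwrite("pics/c1.png",np.hstack([crop(a,345,178,60,60,6.6666),crop(b,178,172,60,60,6.6666)]))
for n,u,v,z in [("scene",375,204,.179),("top",207,199,.179),("scene",252,229,.016),("top",309,222,.016),("top",307,152,.016),("top",361,153,.016),("top",359,229,.016),("top",304,228,.016),("scene",195,228,.016),("scene",259,226,.016),("scene",262,310,.016),("scene",189,313,.016),("top",283,194,.07),("scene",287,244,.07)]:
    print(n,u,v,px2w(n,u,v,z).round(3))
E
```

```text
scene 375 204 [0.518 0.226 0.179]
top 207 199 [0.503 0.223 0.179]
scene 252 229 [ 0.458 -0.094  0.016]
top 309 222 [ 0.453 -0.097  0.016]
top 307 152 [ 0.697 -0.086  0.016]
top 361 153 [ 0.698 -0.273  0.016]
top 359 229 [ 0.433 -0.267  0.016]
top 304 228 [ 0.432 -0.08   0.016]
scene 195 228 [ 0.439 -0.259  0.016]
scene 259 226 [ 0.45  -0.073  0.016]
scene 262 310 [ 0.709 -0.083  0.016]
scene 189 313 [ 0.699 -0.27   0.016]
top 283 194 [ 0.54  -0.007  0.07 ]
scene 287 244 [ 0.55  -0.002  0.07 ]
```

View pics/c1.png

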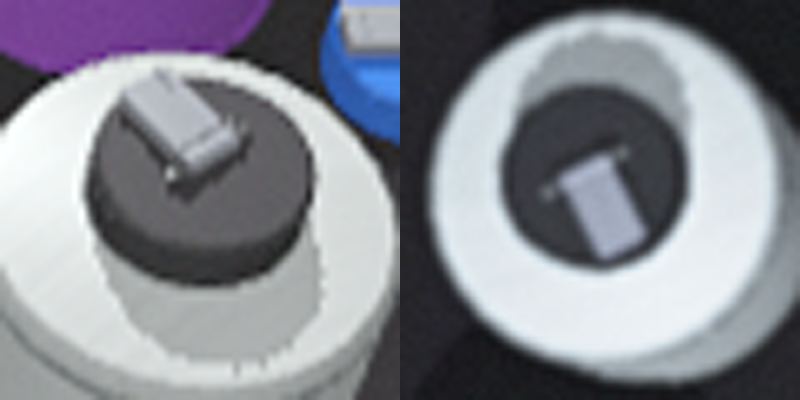

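The crop confirms a dark grey cap (larger grey one) on the steel canister with the tab folded. In the top crop the pin runs (545,192)–(625,153), the free end is at about (627,250) and the cap centre is at about (595,176). In the scene crop the pin midpoint is at (205,150).

```bash
python3 - <<'E'
from h import *
T=lambda x,y,z:px2w("top",178+(x-400)/6.667-.42,172+y/6.667-.42,z)
S=lambda x,y,z:px2w("scene",345+x/6.667-.42,178+y/6.667-.42,z)
print("cap",T(595,176,.176),S(201,162,.179))
for f,P in((T,((545,192),(625,153),(605,262),(650,240))),(S,((172,176),(238,125),(120,98),(162,70)))):
    q=[f(*p,.184 if i<2 else .189) for i,p in enumerate(P)]
    m=(q[0]+q[1])/2;e=(q[2]+q[3])/2;d=m-e
    print(m,e,"len",np.linalg.norm(d[:2]),"yaw x",np.degrees(np.arctan2(d[1],d[0])), "pin", np.degrees(np.arctan2(*(q[1]-q[0])[1::-1])),np.linalg.norm(q[1]-q[0]))
s=manip.sense();q=s["tool_rot"]
from scipy.spatial.transform import Rotation as R
print(R.from_quat(q).as_matrix().round(3))
E
```

```text
cap [0.50692111 0.22410455 0.176     ] [0.51126463 0.22641589 0.179     ]
[0.50739039 0.22715157 0.184     ] [0.4710635  0.20495126 0.189     ] len 0.04257342581819618 yaw x 31.43019718262013 pin -62.306704327309596 0.04059926679017094
[0.50950584 0.22755079 0.184     ] [0.47928772 0.20802461 0.189     ] len 0.03597785261465143 yaw x 32.86951659394884 pin 125.32016413564025 0.037108004690331015
[[ 0.967  0.254 -0.   ]
 [ 0.254 -0.967  0.002]
 [ 0.    -0.002 -1.   ]]
```

Request:
send_rows(
  commands=[
    {"delta_pos": [4.5, 3.8, 0.9], "yaw": 0.05},
    {"delta_pos": [4.5, 3.8, 0.9], "yaw": 0.05},
    {"delta_pos": [4.5, 3.8, 0.9], "yaw": 0.05},
    {"delta_pos": [4.5, 3.8, 0.9], "yaw": 0.05},
    {"delta_pos": [4.5, 3.8, 0.9], "yaw": 0.05},
    {"delta_pos": [4.5, 3.8, 0.9], "yaw": 0.03},
    {"delta_pos": [4.5, 3.8, 0.9], "yaw": 0},
    {"delta_pos": [4.5, 3.8, 0.9], "yaw": 0},
  ],
  grip=0.1,
  force=25,
)

```text
t: 1.1
tcp_pos: [0.5234, -0.2916, 0.2998]
tool_rot: [0.964, 0.265, -0.001, -0.004]
force: [0.0, 0.1, -0.1]
finger_gap: 0.452
```

Request:
send_rows(
  commands=[
    {"delta_pos": [0, 5.8, 0]},
    {"delta_pos": [0, 5.8, 0]},
    {"delta_pos": [0, 5.8, 0]},
    {"delta_pos": [0, 5.8, 0]},
    {"delta_pos": [0, 5.8, 0]},
    {"delta_pos": [0, 5.8, 0]},
    {"delta_pos": [0, 5.8, 0]},
    {"delta_pos": [0, 0, 0]},
  ],
)

```text
validation failed for argument at $.co...
```

Request:
send_rows(
  commands=[
    {"delta_pos": [-0.4, 5.6, 0], "yaw": 0},
    {"delta_pos": [-0.4, 5.6, 0], "yaw": 0},
    {"delta_pos": [-0.4, 5.6, 0], "yaw": 0},
    {"delta_pos": [-0.4, 5.6, 0], "yaw": 0},
    {"delta_pos": [-0.4, 5.6, 0], "yaw": 0},
    {"delta_pos": [-0.5, 5.6, 0], "yaw": 0},
    {"delta_pos": [-0.5, 5.6, 0], "yaw": 0},
    {"delta_pos": [-0.5, 5.6, 0], "yaw": 0},
    {"delta_pos": [-0.5, 5.6, -4], "yaw": 0},
    {"delta_pos": [0, 0, -4], "yaw": 0},
  ],
)

```text
t: 2.35
tcp_pos: [0.4855, 0.2256, 0.2233]
tool_rot: [0.963, 0.268, 0.004, -0.004]
force: [0.9, 0.6, 0.3]
finger_gap: 0.45
```

```bash
python3 - <<'E'
from h import *
s=manip.sense();print(s["tcp_pos"],s["tool_rot"],s["finger_gap"])
a=manip.snapshot("scene");b=manip.snapshot("top")
cv2.imwrite("pics/c2.png",np.hstack([crop(a,335,158,80,80,5),crop(b,168,162,80,80,5)]))
p=s["tcp_pos"]
print([np.round((np.array(w2px("scene",p))-[335,158])*5),np.round((np.array(w2px("top",p))-[168,162])*5)])
E
```

```text
[0.48548933 0.22557065 0.22327377] [ 0.96344988  0.2678321   0.00378784 -0.00399266] 0.4497884272091573
[array([201., 126.]), array([174., 205.])]
```

View pics/c2.png

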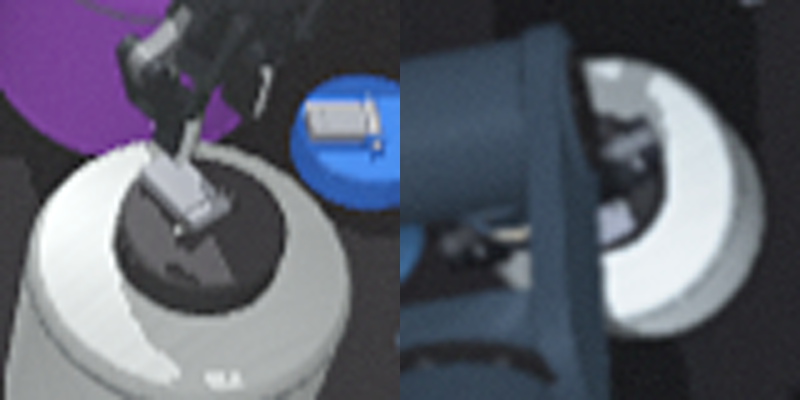

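Request:
send_rows(
  commands=[
    {"delta_pos": [-0.2, -1.5, 0], "yaw": 0},
    {"delta_pos": [0, 0, 0], "yaw": 0},
    {"delta_pos": [0, 0, -1], "yaw": 0},
    {"delta_pos": [0, 0, 0], "yaw": 0},
  ],
  force=20,
)

```text
t: 2.95
tcp_pos: [0.483, 0.2043, 0.213]
tool_rot: [0.964, 0.264, 0.001, -0.003]
force: [-0.6, -0.3, 0.1]
finger_gap: 0.451
```

Request:
send_rows(
  commands=[
    {"delta_pos": [0, 0.6, 0], "yaw": 0},
    {"delta_pos": [0, 0, -1], "yaw": 0},
    {"delta_pos": [0, 0, -1], "yaw": 0},
    {"delta_pos": [0, 0, -0.5], "yaw": 0},
    {"delta_pos": [0, 0, 0], "yaw": 0},
    {"delta_pos": [0, 0, 0], "yaw": 0},
  ],
)

```text
t: 3.7
tcp_pos: [0.4831, 0.211, 0.1862]
tool_rot: [0.964, 0.264, 0.001, -0.003]
force: [-0.7, -0.3, 0.6]
finger_gap: 0.45
```

Request:
send_rows(
  commands=[
    {"delta_pos": [0, 0, -0.4], "yaw": 0},
    {"delta_pos": [0, 0, 0], "yaw": 0},
    {"delta_pos": [0, 0, 0], "yaw": 0},
  ],
)

```text
t: 4.08
tcp_pos: [0.4835, 0.211, 0.1824]
tool_rot: [0.964, 0.264, 0.001, -0.003]
force: [0.3, 0.3, 0.2]
finger_gap: 0.449
```

```bash
python3 - <<'E'
from h import *
s=manip.sense();print(s["tcp_pos"],s["force"])
a=manip.snapshot("scene");b=manip.snapshot("top")
cv2.imwrite("pics/c3.png",np.hstack([crop(a,345,168,60,60,6.667),crop(b,178,172,60,60,6.667)]))
E
```

```text
[0.48348599 0.2109852  0.18237233] [0.2875058  0.28567988 0.1513486 ]
```

View pics/c3.png

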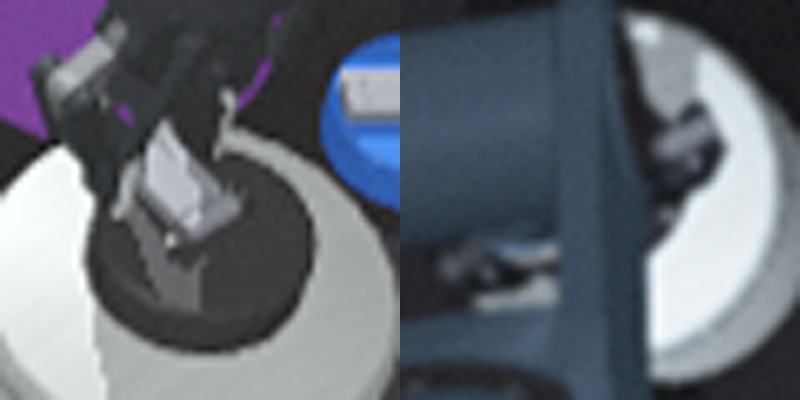

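The fingers straddle the tab, with the pads at crop (128,195) and (228,130) and the tab between them. I'll go down slightly and close gently.

Request:
send_rows(
  commands=[
    {"delta_pos": [0, 0, -0.2], "yaw": 0},
    {"delta_pos": [0, 0, 0], "yaw": 0},
  ],
)

```text
t: 4.42
tcp_pos: [0.4835, 0.211, 0.1804]
tool_rot: [0.964, 0.264, 0.001, -0.003]
force: [-0.1, 0.4, -0.6]
finger_gap: 0.451
```

Request:
send_rows(
  commands=[
    {"delta_pos": [0, 0, 0], "yaw": 0},
    {"delta_pos": [0, 0, 0], "yaw": 0},
    {"delta_pos": [0, 0, 0], "yaw": 0},
    {"delta_pos": [0, 0, 0], "yaw": 0},
  ],
  grip=1,
  force=20,
)

```text
t: 4.92
tcp_pos: [0.4831, 0.2114, 0.1807]
tool_rot: [0.964, 0.264, 0.001, -0.004]
force: [-0.2, 0.0, 0.3]
finger_gap: 0.27
```

Request:
send_rows(
  commands=[
    {"delta_pos": [0.04, 0.02, 0.52], "yaw": 0},
    {"delta_pos": [0, 0, 0], "yaw": 0},
    {"delta_pos": [0.12, 0.07, 0.5], "yaw": 0},
    {"delta_pos": [0, 0, 0], "yaw": 0},
    {"delta_pos": [0.19, 0.11, 0.47], "yaw": 0},
    {"delta_pos": [0, 0, 0], "yaw": 0},
  ],
)

```text
t: 5.68
tcp_pos: [0.4858, 0.213, 0.1942]
tool_rot: [0.964, 0.265, -0.001, -0.004]
force: [1.4, 0.7, -3.1]
finger_gap: 0.273
```

Request:
send_rows(
  commands=[
    {"delta_pos": [0.26, 0.16, 0.47], "yaw": 0},
    {"delta_pos": [0, 0, 0], "yaw": 0},
    {"delta_pos": [0.31, 0.19, 0.4], "yaw": 0},
    {"delta_pos": [0, 0, 0], "yaw": 0},
    {"delta_pos": [0.37, 0.22, 0.3], "yaw": 0},
    {"delta_pos": [0, 0, 0], "yaw": 0},
  ],
)

```text
t: 6.42
tcp_pos: [0.4944, 0.2181, 0.2071]
tool_rot: [0.964, 0.265, -0.003, -0.003]
force: [-0.1, 0.2, -1.5]
finger_gap: 0.262
```

Request:
send_rows(
  commands=[
    {"delta_pos": [0.46, 0.28, 0.22], "yaw": 0},
    {"delta_pos": [0, 0, 0], "yaw": 0},
    {"delta_pos": [0.5, 0.3, 0.1], "yaw": 0},
    {"delta_pos": [0, 0, 0], "yaw": 0},
    {"delta_pos": [0.45, 0.27, 0.0], "yaw": 0},
    {"delta_pos": [0, 0, 0], "yaw": 0},
  ],
)

```text
t: 7.18
tcp_pos: [0.5059, 0.2255, 0.2123]
tool_rot: [0.964, 0.265, -0.006, -0.002]
force: [-2.8, -2.3, 2.8]
finger_gap: 0.258
```

```bash
python3 - <<'E'
from h import *
s=manip.sense();print(s["tcp_pos"],s["force"])
a=manip.snapshot("scene")
cv2.imwrite("pics/c4.png",crop(a,340,158,75,75,8))
E
```

```text
[0.50592191 0.22548964 0.21233148] [-2.77546193 -2.34817262  2.77866369]
```

View pics/c4.png

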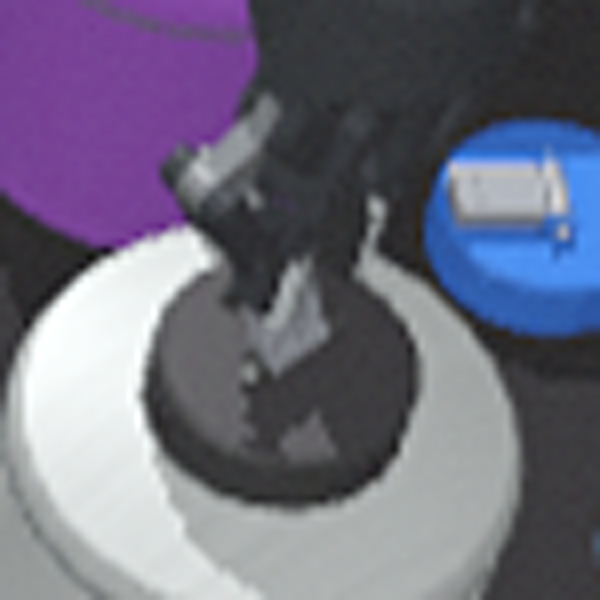

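Request:
send_rows(
  commands=[
    {"delta_pos": [0.2, 0.12, -0.05], "yaw": 0},
    {"delta_pos": [0, 0, 0], "yaw": 0},
    {"delta_pos": [0, 0, 0], "yaw": 0},
  ],
)

```text
t: 7.6
tcp_pos: [0.5073, 0.2264, 0.2125]
tool_rot: [0.964, 0.265, -0.007, -0.002]
force: [-3.1, -2.1, 2.6]
finger_gap: 0.26
```

Request:
send_rows(
  commands=[
    {"delta_pos": [0.2, 0.12, 0], "yaw": 0},
    {"delta_pos": [0, 0, 0], "yaw": 0},
    {"delta_pos": [0.2, 0.12, 0], "yaw": 0},
    {"delta_pos": [0, 0, 0], "yaw": 0},
  ],
)

```text
t: 8.1
tcp_pos: [0.5112, 0.2287, 0.2132]
tool_rot: [0.964, 0.265, -0.007, -0.002]
force: [-2.2, -1.3, 3.7]
finger_gap: 0.255
```

Request:
send_rows(
  commands=[
    {"delta_pos": [0, 0, 0], "yaw": 0},
    {"delta_pos": [0, 0, 0], "yaw": 0},
    {"delta_pos": [0, 0, 3], "yaw": 0},
    {"delta_pos": [0, 0, 4], "yaw": 0},
    {"delta_pos": [-4, 0, 3], "yaw": 0},
    {"delta_pos": [-5, 0, 0], "yaw": 0},
    {"delta_pos": [0, 0, 0], "yaw": 0},
  ],
  grip=0.1,
)

```text
t: 8.98
tcp_pos: [0.4255, 0.2317, 0.3151]
tool_rot: [0.964, 0.264, 0.0, -0.004]
force: [1.9, 1.4, -1.1]
finger_gap: 0.454
```

```bash
python3 - <<'E'
from h import *
s=manip.sense();print(s["tcp_pos"],s["force"])
a=manip.snapshot("scene");b=manip.snapshot("top")
cv2.imwrite("pics/c5.png",np.hstack([crop(a,345,168,60,60,6.667),crop(b,178,172,60,60,6.667)]))
E
```

```text
[0.42553597 0.23173135 0.31514834] [ 1.91701474  1.3827323  -1.11804883]
```

View pics/c5.png

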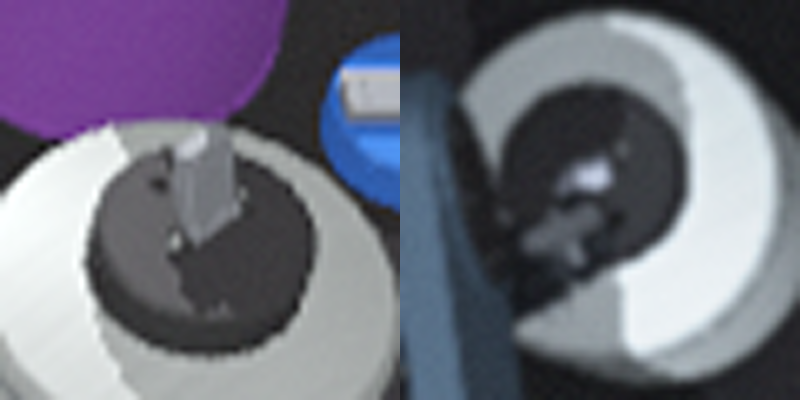

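```bash
python3 - <<'E'
from h import *
h=np.array([.509,.2265,.184]);u=np.array([.857,.515,0]);y=np.array([-.515,.857,0]);z=np.array([0,0,1.])
for th in (80,90):
  t=np.radians(th); a=-np.cos(t)*u+np.sin(t)*z; n=np.sin(t)*u+np.cos(t)*z
  for n_,ox,oy,X in(("scene",345,168,0),("top",178,172,400)):
    print(th,n_,[np.round((np.array(w2px(n_,h+.04*a+s*.012*y+k*.005*n))-[ox,oy]+.42)*6.667+[X,0]).astype(int).tolist() for s in(-1,1) for k in(-1,1)])
E
```

```text
80 scene [[174, 149], [193, 163], [222, 119], [241, 133]]
80 top [[606, 167], [594, 147], [558, 193], [547, 174]]
90 scene [[188, 159], [206, 176], [235, 128], [254, 145]]
90 top [[598, 153], [587, 134], [550, 180], [540, 160]]
```

Request:
send_rows(
  commands=[
    {"delta_pos": [2.5, -1.2, 0], "yaw": 0},
    {"delta_pos": [2.5, -1.2, 0], "yaw": 0},
    {"delta_pos": [0, 0, 0], "yaw": 0},
    {"delta_pos": [0, 0, 0], "yaw": 0},
  ],
  grip=1,
)

```text
t: 9.57
tcp_pos: [0.4861, 0.208, 0.3146]
tool_rot: [0.965, 0.263, 0.004, -0.004]
force: [0.4, 0.5, -0.3]
finger_gap: 0.003
```

Request:
send_rows(
  commands=[
    {"delta_pos": [-1.0, -0.2, 0], "yaw": 0},
    {"delta_pos": [0, 0, 0], "yaw": 0},
    {"delta_pos": [0, 0, -5], "yaw": 0},
    {"delta_pos": [0, 0, -4], "yaw": 0},
    {"delta_pos": [0, 0, 0], "yaw": 0},
    {"delta_pos": [0, 0, 0], "yaw": 0},
  ],
)

```text
t: 10.32
tcp_pos: [0.4746, 0.2079, 0.2258]
tool_rot: [0.964, 0.264, 0.007, -0.004]
force: [0.8, 1.0, 0.3]
finger_gap: 0.0
```

Request:
send_rows(
  commands=[
    {"delta_pos": [0, 0, -1.8], "yaw": 0},
    {"delta_pos": [0, 0, 0], "yaw": 0},
    {"delta_pos": [0.6, 0.36, 0], "yaw": 0},
    {"delta_pos": [0, 0, 0], "yaw": 0},
    {"delta_pos": [0.5, 0.3, 0], "yaw": 0},
    {"delta_pos": [0, 0, 0], "yaw": 0},
  ],
)

```text
t: 11.08
tcp_pos: [0.4903, 0.2162, 0.2152]
tool_rot: [0.964, 0.265, 0.014, -0.004]
force: [-0.1, 0.7, -0.3]
finger_gap: 0.002
```

Request:
send_rows(
  commands=[
    {"delta_pos": [0.25, 0.15, 0], "yaw": 0},
    {"delta_pos": [0, 0, 0], "yaw": 0},
    {"delta_pos": [0, 0, 0], "yaw": 0},
  ],
)

```text
t: 11.45
tcp_pos: [0.493, 0.2179, 0.2151]
tool_rot: [0.964, 0.265, 0.014, -0.004]
force: [-0.5, 0.7, 0.8]
finger_gap: -0.004
```

Request:
send_rows(
  commands=[
    {"delta_pos": [0, 0, -0.5], "yaw": 0},
    {"delta_pos": [0, 0, 0], "yaw": 0},
    {"delta_pos": [0.2, 0.12, 0], "yaw": 0},
    {"delta_pos": [0, 0, 0], "yaw": 0},
  ],
)

```text
t: 11.95
tcp_pos: [0.4948, 0.2189, 0.2094]
tool_rot: [0.964, 0.265, 0.014, -0.004]
force: [0.7, 0.1, 0.0]
finger_gap: 0.002
```

Request:
send_rows(
  commands=[
    {"delta_pos": [0.2, 0.12, 0], "yaw": 0},
    {"delta_pos": [0, 0, 0], "yaw": 0},
    {"delta_pos": [0, 0, 0], "yaw": 0},
  ],
)

```text
t: 12.32
tcp_pos: [0.4957, 0.2196, 0.2093]
tool_rot: [0.964, 0.265, 0.012, -0.003]
force: [-2.3, -0.2, 0.6]
finger_gap: -0.001
```

Request:
send_rows(
  commands=[
    {"delta_pos": [0.25, 0.15, 0], "yaw": 0},
    {"delta_pos": [0, 0, 0], "yaw": 0},
    {"delta_pos": [0, 0, 0], "yaw": 0},
  ],
)

```text
t: 12.7
tcp_pos: [0.4961, 0.2202, 0.2089]
tool_rot: [0.964, 0.265, 0.009, -0.003]
force: [-2.3, -1.8, 3.0]
finger_gap: 0.001
```

Request:
send_rows(
  commands=[
    {"delta_pos": [0.25, 0.15, 0], "yaw": 0},
    {"delta_pos": [0, 0, 0], "yaw": 0},
    {"delta_pos": [0, 0, 0], "yaw": 0},
  ],
)

```text
t: 13.08
tcp_pos: [0.4964, 0.2208, 0.2085]
tool_rot: [0.964, 0.266, 0.006, -0.002]
force: [-3.2, -1.6, 2.5]
finger_gap: 0.005
```

Request:
send_rows(
  commands=[
    {"delta_pos": [0.4, 0.24, 0], "yaw": 0},
    {"delta_pos": [0.4, 0.24, 0], "yaw": 0},
  ],
)

```text
t: 13.32
tcp_pos: [0.4977, 0.2222, 0.2077]
tool_rot: [0.964, 0.267, -0.003, -0.0]
force: [-12.6, -10.8, 14.5]
finger_gap: -0.002
```

```bash
python3 - <<'E'
from h import *
s=manip.sense();print(s["tcp_pos"],s["force"],s["tool_rot"])
a=manip.snapshot("scene");b=manip.snapshot("top")
cv2.imwrite("pics/c6.png",np.hstack([crop(a,345,168,60,60,6.667),crop(b,178,172,60,60,6.667)]))
E
```

```text
[0.49772831 0.22217509 0.20766515] [-12.63969333 -10.83592078  14.48124729] [ 9.63796043e-01  2.66622216e-01 -3.12221591e-03 -1.83992102e-04]
```

View pics/c6.png

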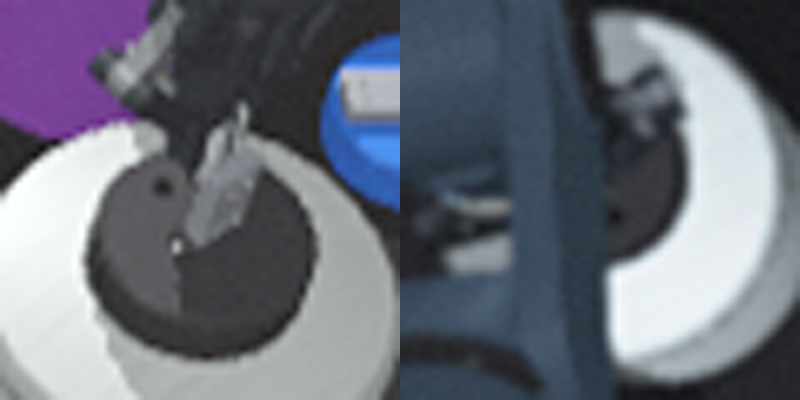

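Request:
send_rows(
  commands=[
    {"delta_pos": [-0.9, -0.54, 0], "yaw": 0},
    {"delta_pos": [-0.3, -0.2, 1], "yaw": 0},
    {"delta_pos": [0, 0, 3], "yaw": 0},
    {"delta_pos": [0, 0, 1.5], "yaw": 0},
    {"delta_pos": [0, 0, 0], "yaw": 0},
  ],
)

```text
t: 14.05
tcp_pos: [0.491, 0.2169, 0.2665]
tool_rot: [0.964, 0.266, 0.004, -0.001]
force: [-0.2, -0.6, -0.4]
finger_gap: 0.003
```

Request:
send_rows(
  commands=[
    {"delta_pos": [0, 0, 0], "yaw": 0},
    {"delta_pos": [0, 0, 0], "yaw": 0},
    {"delta_pos": [0, 0, 0], "yaw": 0},
  ],
  grip=0.1,
)

```text
t: 14.42
tcp_pos: [0.4903, 0.2169, 0.2646]
tool_rot: [0.964, 0.266, 0.003, -0.002]
force: [1.4, 0.3, -0.6]
finger_gap: 0.45
```

Request:
send_rows(
  commands=[
    {"delta_pos": [1.0, 0.5, 0], "yaw": 0},
    {"delta_pos": [0.8, 0.45, 0], "yaw": 0},
    {"delta_pos": [0, 0, 0], "yaw": 0},
    {"delta_pos": [0, 0, -1], "yaw": 0},
    {"delta_pos": [0, 0, 0], "yaw": 0},
  ],
)

```text
t: 15.05
tcp_pos: [0.5094, 0.2271, 0.2526]
tool_rot: [0.964, 0.266, 0.002, -0.002]
force: [-0.9, 0.1, -0.1]
finger_gap: 0.448
```

Request:
send_rows(
  commands=[
    {"delta_pos": [0, 0, -2], "yaw": 0},
    {"delta_pos": [0, 0, -2], "yaw": 0},
    {"delta_pos": [0, 0, 0], "yaw": 0},
    {"delta_pos": [0, 0, -1], "yaw": 0},
    {"delta_pos": [0, 0, 0], "yaw": 0},
    {"delta_pos": [0, 0, 0], "yaw": 0},
  ],
)

```text
t: 15.8
tcp_pos: [0.51, 0.2272, 0.2029]
tool_rot: [0.964, 0.266, 0.004, -0.002]
force: [-1.0, -0.2, 0.5]
finger_gap: 0.449
```

Request:
send_rows(
  commands=[
    {"delta_pos": [0, 0, -0.8], "yaw": 0},
    {"delta_pos": [0, 0, 0], "yaw": 0},
    {"delta_pos": [0, 0, 0], "yaw": 0},
  ],
)

```text
t: 16.18
tcp_pos: [0.5105, 0.2272, 0.195]
tool_rot: [0.964, 0.266, 0.004, -0.002]
force: [0.4, 0.7, 0.2]
finger_gap: 0.45
```

Request:
send_rows(
  commands=[
    {"delta_pos": [0, 0, 0], "yaw": 0},
    {"delta_pos": [0, 0, 0], "yaw": 0},
    {"delta_pos": [0, 0, 0], "yaw": 0},
    {"delta_pos": [0, 0, 0], "yaw": 0},
  ],
  grip=1,
  force=60,
)

```text
t: 16.68
tcp_pos: [0.5101, 0.2277, 0.1954]
tool_rot: [0.964, 0.266, 0.004, -0.002]
force: [0.2, -0.3, 0.8]
finger_gap: 0.269
```

Gripped and centred with almost no force. Next I turn anticlockwise in steps, easing up slightly.

Request:
send_rows(
  commands=[
    {"delta_pos": [0, 0, 0.01], "yaw": 0.08},
    {"delta_pos": [0, 0, 0.01], "yaw": 0.08},
    {"delta_pos": [0, 0, 0.01], "yaw": 0.08},
  ],
)

```text
t: 17.05
tcp_pos: [0.5098, 0.228, 0.1959]
tool_rot: [0.924, 0.382, 0.004, -0.003]
force: [-0.5, 0.8, 0.7]
finger_gap: 0.267
```

```bash
cat > s.py <<'E'
from h import *
s=manip.sense();r=s["tool_rot"];print(s["t"],"yaw",np.degrees(2*np.arctan2(r[1],r[0])),s["tcp_pos"].round(4),s["force"].round(1),s["ft_torque"].round(2),s["q"].round(2))
E
python3 s.py
```

```text
17.05 yaw 44.90323987675557 [0.5098 0.228  0.1959] [-0.5  0.8  0.7] [-0.01  0.06 -0.19] [0.22 0.48 1.64 0.01 1.01 1.  ]
```

Request:
send_rows(
  commands=[
    {"delta_pos": [0, 0, 0.02], "yaw": 0.08},
    {"delta_pos": [0, 0, 0.02], "yaw": 0.08},
    {"delta_pos": [0, 0, 0.02], "yaw": 0.08},
    {"delta_pos": [0, 0, 0.02], "yaw": 0.08},
  ],
)

```text
t: 17.55
tcp_pos: [0.5097, 0.2281, 0.1964]
tool_rot: [0.85, 0.527, 0.003, -0.004]
force: [0.1, 1.0, -0.1]
finger_gap: 0.271
```

```bash
python3 s.py
```

```text
17.55 yaw 63.66750395826875 [0.5097 0.2281 0.1964] [ 0.1  1.  -0.1] [ 0.06  0.1  -0.14] [0.22 0.48 1.64 0.01 1.02 0.67]
```

Request:
send_rows(
  commands=[
    {"delta_pos": [0, 0, 0.03], "yaw": 0.08},
    {"delta_pos": [0, 0, 0.03], "yaw": 0.08},
    {"delta_pos": [0, 0, 0.03], "yaw": 0.06},
  ],
)

```text
t: 17.92
tcp_pos: [0.5096, 0.2281, 0.1968]
tool_rot: [0.785, 0.619, 0.003, -0.005]
force: [-0.8, 1.2, -0.5]
finger_gap: 0.267
```

```bash
python3 s.py
```

```text
17.925 yaw 76.55740910868836 [0.5096 0.2281 0.1968] [-0.8  1.2 -0.5] [ 0.11  0.01 -0.15] [0.21 0.48 1.64 0.01 1.02 0.44]
```

Request:
send_rows(
  commands=[
    {"delta_pos": [0, 0, 0.03], "yaw": 0.06},
    {"delta_pos": [0, 0, 0.03], "yaw": 0.06},
  ],
)

```text
t: 18.18
tcp_pos: [0.5096, 0.2281, 0.1973]
tool_rot: [0.746, 0.666, 0.002, -0.005]
force: [-0.5, 0.2, 1.0]
finger_gap: 0.265
```

```bash
python3 s.py
```

```text
18.175 yaw 83.58571431494767 [0.5096 0.2281 0.1973] [-0.5  0.2  1. ] [-0.12  0.05  0.01] [0.21 0.48 1.64 0.01 1.02 0.32]
```

Request:
send_rows(
  commands=[
    {"delta_pos": [0, 0, 0.03], "yaw": 0.06},
    {"delta_pos": [0, 0, 0.03], "yaw": 0.06},
  ],
)

```text
t: 18.42
tcp_pos: [0.5096, 0.228, 0.1982]
tool_rot: [0.703, 0.711, 0.002, -0.006]
force: [-0.5, 0.4, 1.6]
finger_gap: 0.271
```

```bash
python3 s.py
```

```text
18.425 yaw 90.63240367416103 [0.5096 0.228  0.1982] [-0.5  0.4  1.6] [ 0.08  0.1  -0.07] [0.21 0.48 1.64 0.01 1.03 0.2 ]
```

Request:
send_rows(
  commands=[
    {"delta_pos": [0, 0, 0.12], "yaw": 0},
    {"delta_pos": [0, 0, 0.12], "yaw": 0},
  ],
)

```text
t: 18.68
tcp_pos: [0.5094, 0.228, 0.2003]
tool_rot: [0.704, 0.71, 0.002, -0.006]
force: [-0.1, 0.7, -1.5]
finger_gap: 0.267
```

```bash
python3 s.py
```

```text
18.675 yaw 90.5370738609305 [0.5094 0.228  0.2003] [-0.1  0.7 -1.5] [ 0.03  0.02 -0.01] [0.21 0.48 1.63 0.01 1.03 0.2 ]
```

Request:
send_rows(
  commands=[
    {"delta_pos": [0, 0, 0.2], "yaw": 0},
    {"delta_pos": [0, 0, 0.2], "yaw": 0},
    {"delta_pos": [0, 0, 0.2], "yaw": 0},
  ],
)

```text
t: 19.05
tcp_pos: [0.5093, 0.2277, 0.2061]
tool_rot: [0.704, 0.71, 0.001, -0.006]
force: [-0.7, 0.3, -1.7]
finger_gap: 0.266
```

Request:
send_rows(
  commands=[
    {"delta_pos": [0, 0, 0.5], "yaw": 0},
    {"delta_pos": [0, 0, 1], "yaw": 0},
    {"delta_pos": [0, 0, 2], "yaw": 0},
    {"delta_pos": [0, 0, 2], "yaw": 0},
    {"delta_pos": [0, 0, 2], "yaw": 0},
    {"delta_pos": [0, 0, 0], "yaw": 0},
  ],
)

```text
t: 19.8
tcp_pos: [0.5097, 0.2277, 0.2864]
tool_rot: [0.704, 0.71, 0.003, -0.005]
force: [0.3, -0.5, -0.8]
finger_gap: 0.268
```

```bash
python3 s.py; python3 - <<'E'
from h import *
a=manip.snapshot("scene");b=manip.snapshot("top")
cv2.imwrite("pics/c7.png",np.hstack([crop(a,325,128,100,100,4),crop(b,158,152,100,100,4)]))
E
```

```text
19.8 yaw 90.47731039987535 [0.5097 0.2277 0.2864] [ 0.3 -0.5 -0.8] [-0.05 -0.04 -0.07] [0.21 0.38 1.54 0.01 1.23 0.2 ]
```

View pics/c7.png

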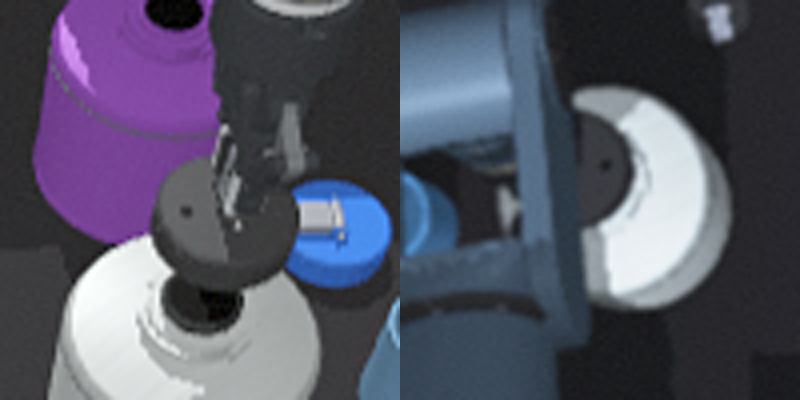

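Request:
send_rows(
  commands=[
    {"delta_pos": [0.1, -2, 0], "yaw": 0},
    {"delta_pos": [0.1, -4, 0], "yaw": 0},
    {"delta_pos": [0.1, -4, 0], "yaw": 0},
    {"delta_pos": [0.1, -4, 0], "yaw": 0},
    {"delta_pos": [0.1, -4, 0], "yaw": 0},
    {"delta_pos": [0.1, -4, 0], "yaw": 0},
    {"delta_pos": [0.1, -4, 0], "yaw": 0},
    {"delta_pos": [0.1, -4, 0], "yaw": 0},
    {"delta_pos": [0.1, -3, 0], "yaw": 0},
    {"delta_pos": [0, 0, 0], "yaw": 0},
  ],
)

```text
t: 21.15
tcp_pos: [0.5082, -0.1223, 0.2747]
tool_rot: [0.705, 0.709, -0.007, -0.013]
force: [-1.0, -0.4, -0.9]
finger_gap: 0.268
```

Request:
send_rows(
  commands=[
    {"delta_pos": [0.5, -2, 0], "yaw": 0},
    {"delta_pos": [0.5, -2, -1], "yaw": 0},
    {"delta_pos": [0.3, -0.8, -3], "yaw": 0},
    {"delta_pos": [0, 0, -3], "yaw": 0},
    {"delta_pos": [0, 0, -3], "yaw": 0},
    {"delta_pos": [0, 0, -2], "yaw": 0},
    {"delta_pos": [0, 0, 0], "yaw": 0},
    {"delta_pos": [0, 0, 0], "yaw": 0},
  ],
)

```text
t: 22.15
tcp_pos: [0.5226, -0.1764, 0.1471]
tool_rot: [0.704, 0.71, -0.008, -0.013]
force: [-0.7, 0.0, -0.6]
finger_gap: 0.268
```

```bash
python3 s.py
```

```text
22.15 yaw 90.46458346260036 [ 0.5226 -0.1764  0.1471] [-0.7  0.  -0.6] [ 0.   -0.03  0.01] [-0.52  0.56  1.68 -0.01  0.94 -0.53]
```

Request:
send_rows(
  commands=[
    {"delta_pos": [0, 0, -2], "yaw": 0},
    {"delta_pos": [0, 0, -2], "yaw": 0},
    {"delta_pos": [0, 0, -1.5], "yaw": 0},
    {"delta_pos": [0, 0, -1], "yaw": 0},
    {"delta_pos": [0, 0, 0], "yaw": 0},
    {"delta_pos": [0, 0, 0], "yaw": 0},
  ],
)

```text
t: 22.9
tcp_pos: [0.5271, -0.179, 0.0851]
tool_rot: [0.704, 0.71, -0.006, -0.007]
force: [-0.5, -0.3, -1.8]
finger_gap: 0.273
```

```bash
python3 s.py
```

```text
22.9 yaw 90.54140471984276 [ 0.5271 -0.179   0.0851] [-0.5 -0.3 -1.8] [ 0.02 -0.06 -0.04] [-0.52  0.65  1.71 -0.01  0.79 -0.52]
```

Request:
send_rows(
  commands=[
    {"delta_pos": [-0.4, 0.3, -0.8], "yaw": 0},
    {"delta_pos": [0, 0, -0.8], "yaw": 0},
    {"delta_pos": [0, 0, 0], "yaw": 0},
    {"delta_pos": [0, 0, -0.3], "yaw": 0},
    {"delta_pos": [0, 0, 0], "yaw": 0},
  ],
)

```text
t: 23.52
tcp_pos: [0.5233, -0.176, 0.0656]
tool_rot: [0.704, 0.71, -0.006, -0.006]
force: [0.6, -1.1, -1.0]
finger_gap: 0.268
```

```bash
python3 s.py
```

```text
23.525 yaw 90.55108137548146 [ 0.5233 -0.176   0.0656] [ 0.6 -1.1 -1. ] [-0.02 -0.01 -0.03] [-0.52  0.68  1.73 -0.01  0.74 -0.52]
```

Request:
send_rows(
  commands=[
    {"delta_pos": [0, 0, -0.25], "yaw": 0},
    {"delta_pos": [0, 0, 0], "yaw": 0},
    {"delta_pos": [0, 0, -0.15], "yaw": 0},
    {"delta_pos": [0, 0, 0], "yaw": 0},
  ],
)

```text
t: 24.02
tcp_pos: [0.5236, -0.1762, 0.0616]
tool_rot: [0.704, 0.71, -0.006, -0.006]
force: [-0.2, 0.6, -1.6]
finger_gap: 0.268
```

Request:
send_rows(
  commands=[
    {"delta_pos": [0, 0, -0.12], "yaw": 0},
    {"delta_pos": [0, 0, 0], "yaw": 0},
  ],
)

```text
t: 24.28
tcp_pos: [0.5236, -0.1762, 0.0604]
tool_rot: [0.704, 0.71, -0.006, -0.006]
force: [-0.1, 0.5, -1.2]
finger_gap: 0.266
```

Request:
send_rows(
  commands=[
    {"delta_pos": [0, 0, -0.12], "yaw": 0},
    {"delta_pos": [0, 0, 0], "yaw": 0},
  ],
)

```text
t: 24.52
tcp_pos: [0.5237, -0.1763, 0.0592]
tool_rot: [0.704, 0.71, -0.006, -0.006]
force: [0.5, -0.1, -1.1]
finger_gap: 0.267
```

Request:
send_rows(
  commands=[
    {"delta_pos": [0, 0, -0.1], "yaw": 0},
    {"delta_pos": [0, 0, 0], "yaw": 0},
  ],
)

```text
t: 24.78
tcp_pos: [0.5237, -0.1765, 0.059]
tool_rot: [0.704, 0.711, -0.006, -0.005]
force: [-0.1, 0.3, 0.0]
finger_gap: 0.267
```

Request:
send_rows(
  commands=[
    {"delta_pos": [0, 0, -0.1], "yaw": 0},
    {"delta_pos": [0, 0, 0], "yaw": 0},
  ],
)

```text
t: 25.02
tcp_pos: [0.5237, -0.1765, 0.059]
tool_rot: [0.704, 0.711, -0.006, -0.005]
force: [0.4, -0.1, 0.7]
finger_gap: 0.266
```

Request:
send_rows(
  commands=[
    {"delta_pos": [0, 0, -0.1], "yaw": 0},
    {"delta_pos": [0, 0, 0], "yaw": 0},
  ],
)

```text
t: 25.28
tcp_pos: [0.5236, -0.1766, 0.0589]
tool_rot: [0.704, 0.711, -0.006, -0.005]
force: [-0.2, 1.1, 2.5]
finger_gap: 0.27
```

Request:
send_rows(
  commands=[
    {"delta_pos": [0, 0, 0], "yaw": 0},
    {"delta_pos": [0, 0, 0], "yaw": 0},
    {"delta_pos": [0, 0, 0], "yaw": 0},
  ],
  grip=0.1,
  force=20,
)

```text
t: 25.65
tcp_pos: [0.5239, -0.1768, 0.0582]
tool_rot: [0.704, 0.711, -0.006, -0.005]
force: [-0.2, -0.1, 0.3]
finger_gap: 0.448
```

Request:
send_rows(
  commands=[
    {"delta_pos": [0, 0, 1], "yaw": 0},
    {"delta_pos": [0, 0, 2], "yaw": 0},
    {"delta_pos": [0, 0, 4], "yaw": 0},
    {"delta_pos": [0, 0, 5], "yaw": 0},
    {"delta_pos": [0, 0, 5], "yaw": 0},
    {"delta_pos": [-1, -5, 2], "yaw": 0},
    {"delta_pos": [-1, -5, 0], "yaw": 0},
    {"delta_pos": [-1, -5, 0], "yaw": 0},
    {"delta_pos": [-1, -5, 0], "yaw": 0},
    {"delta_pos": [0, 0, 0], "yaw": 0},
  ],
)

```text
t: 26.9
tcp_pos: [0.4818, -0.3815, 0.2613]
tool_rot: [0.702, 0.712, -0.006, -0.001]
force: [-0.2, 0.7, 0.4]
finger_gap: 0.451
```

```bash
python3 s.py; python3 - <<'E'
from h import *
a=manip.snapshot("scene");b=manip.snapshot("top")
cv2.imwrite("pics/c8.png",np.hstack([crop(a,170,200,100,130,4),crop(b,275,120,100,130,4)]))
E
```

```text
26.9 yaw 90.77162931016883 [ 0.4818 -0.3815  0.2613] [-0.2  0.7  0.4] [ 0.01 -0.03 -0.  ] [-0.85  0.48  1.42 -0.01  1.23 -0.85]
```

View pics/c8.png

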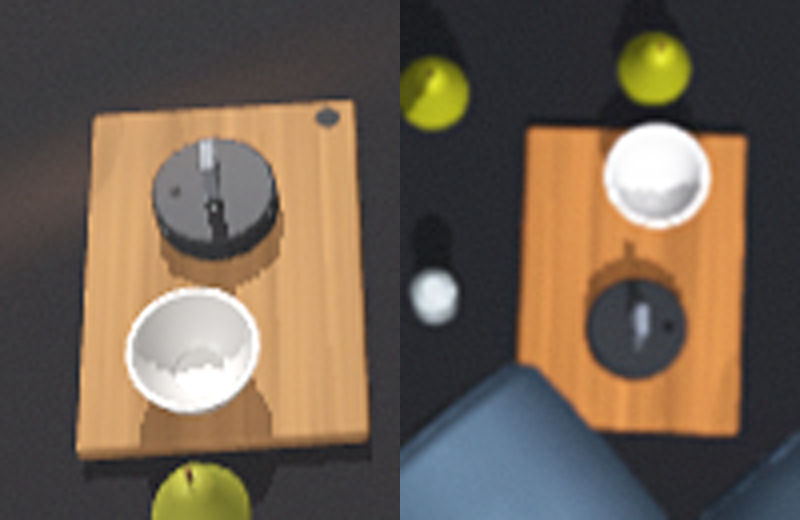

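The cap lies flat and right way up on the free part of the board (scene crop 215,197; top crop 636,328), with its tab up. It is clear of the bowl, and the bowl, pears and shaker are where they were. The robot is clear, so I'm handing in.

```bash
python3 -c "
from station import manip
print(manip.sign_off())"
```

```text
the job is handed in; nothing more can be done
None
```

The canister is open, and its cap lies right way up on the free part of the board. I handed the job in at about 27 s; no verdict is reported.

- **Tab:** My first pinch-lift slipped and left the tab at roughly 78°. I then pushed it with closed fingers until the force rose to about 22 N. The picture showed it upright.
- **Turning the cap:** I gripped the tab and turned it about 60° anticlockwise, easing up as I went. The turning torque fell from about 0.15–0.19 Nm to near zero at about 53°. On lifting, the tool carried about 1.5 N, which is the cap's own weight, so it was free and not forced.
- **Placing:** I set the cap down on the board with a contact force of about 2.5 N, then let go and drew the arm away.
- **Last checks:** The final picture shows the cap flat on the board with its tab up, clear of the bowl. The bowl, pears and shaker look unmoved. I did not look again at the other bystanders, as the arm only passed well above them.

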